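# Tip the yoke out from under the guard and tray it

### The job

Press the yellow lip of the tipping trough down until the trough rests firmly on its stop, and hold it there until the pewter-grey magnet yoke has slid out from under the clear guard against the wall of the open end; never push on the trough with more than 20 N (about 2 kg). Let the trough back up slowly to level without letting it snap back. Then lift the yoke out and stand it upright, as it stood in the trough, near the middle of the blue parts tray, and leave the other things on the bench where they are.

Things in the scene. Friction and masses are not known exactly. Their poses are not given: they have to be found in the camera images.
- trough: Aluminium tipping trough, a see-saw on a level axle 100 above the bench in a green stand (base 280 x 100). Origin: mid-axle. x runs along it: open end and yellow lip towards -x, clear guard over the +x half. y along the axle, z up from its floor. Inner floor at z = +6 (106 above the bench when level), inside width 36; side walls rise 12 above the floor. It bears at most 20 N of pushing.
- open_end (a point): Middle of the trough's floor at the foot of the open end's wall (inner face, x = -140, z = +6 in the trough's frame). The wall is 3 thick and 30 high. The yoke must slide up against it.
- guard (a point): Middle of the top of the clear guard with red edges, which covers the trough from x = +5 to +137, 42 wide; its top is 51 above the trough's floor. It turns with the trough; nothing can be taken from under it.
- lip (a point): Centre of the pressing area on top of the yellow lip, at x = -178, y = 0, z = +6 in the trough's frame. The flat lip runs from x = -143 (behind the end wall) to -205, is 60 wide and 4 thick, and moves with the trough.
- tilt (a joint): Tilt of the trough, rad: 0 = level, where a spring holds it, also with the yoke at the open end; grows as the lip goes down. The spring pushes up at the lip with 2 to 6 N all the way; let go, the trough snaps up, so follow it up slowly. Going down it meets a hard stop between 0.24 and 0.43 rad (lip 40 to 76 below level); there the force rises steeply.
- stop_post: Dark steel post with an adjustable round-headed stop screw, on the stand under the open part of the trough, 110 from the axle towards the lip. Origin: foot of the post, on the stand's base plate. The screw is set to a different, unmeasured height each time; the trough comes to rest on it when pressed down.
- yoke: Pewter-grey steel magnet yoke, a U open to the top: 44 long (x), 26 wide (y), 38 high, legs 16 thick at the x ends (gap 12), 0.14 to 0.28 kg. Origin: centre of its underside. Starts under the guard, x along the trough. Friction varies, but it slides once the trough is down. Against the end wall its origin is at x = -118 in the trough's frame; there grip it across y, above the walls.
- dish: Shallow blue parts tray fixed to the bench, 130 (x) x 110 (y) x 18 high, walls and floor 5 thick. Origin: centre of its underside; inner floor at z = +5.
- relay_cover: BYSTANDER. Red relay cover, 60 x 44 x 55 high, origin at the centre of its underside.
- terminal: BYSTANDER. Brass screw terminal, 34 x 16 x 18 high, origin at the centre of its underside.
- screwdriver: BYSTANDER. Screwdriver lying along its x.
- cleaner: BYSTANDER. Jar with a black cap, diameter 56, 100 high, origin at the centre of its underside.
- bobbin: BYSTANDER. Copper-wound coil bobbin with black flanges, diameter 36, 36 high, origin at the centre of its underside.
- spare_yoke: BYSTANDER. Dark steel yoke standing on the bench, same shape as the pewter-grey one but not the one wanted.
- relay_base: BYSTANDER. Black relay base with brass lugs, 80 x 60 x 28 high, origin at the centre of its underside.
There are look-alikes about, which are no part of the job. What is meant by the dish is not brown or red, and is the larger of those in its own colour.

How it is judged:
On the way, in this order (a step that is already met when the one before it is completed fails the run):
1. the trough is pressed down onto its stop (at least 2 N on it) for half a second with the yoke at the open end (within 18 mm of the wall) (contact force between trough and stop_post above 2 N and value of joint tilt above 0.2 rad and x of yoke in the frame of trough below -0.1 m), for 0.5 s.
2. the trough is back level (within 0.04 rad) with the yoke still at the open end (value of joint tilt below 0.04 rad and x of yoke in the frame of trough below -0.1 m), for 0.2 s.
At the end, for the whole second after the job is handed in: The yoke stands upright (within 0.15 rad) and still on the floor of the blue tray, its centre within 45 mm of the tray's centre, and the trough is level (within 0.03 rad) (horizontal distance between yoke and dish below 0.045 m and z of yoke in the frame of dish below 0.009 m and angle between yoke's own z axis and vertical below 0.15 rad and linear speed of yoke below 0.02 m/s and value of joint tilt below 0.03 rad); the robot touches nothing.
It fails at once if the robot pushes on the trough with more than 20 N (contact force between any of the fingers, the arm and trough above 20 N).
It fails at once if the trough snaps back up (faster than 1.8 rad/s) (velocity of joint tilt below -1.8 rad/s).
It fails at once if another thing on the bench is moved by more than 20 mm (distance of any of relay_cover, terminal, screwdriver, cleaner, bobbin, spare_yoke, relay_base from where it was at the start of the episode above 0.02 m).
It also fails if it takes over 59 s, if anything falls off the work surface, if the arm or the gripper's body presses on something with over 40 N, if the wrist force passes 120 N, or if a joint passes its speed limit or range.

### The arm

A 7-joint arm with a two-finger parallel gripper is mounted at the origin on the work surface. World frame = base frame: x ahead of the robot, y to its left, z up, the work surface at z = 0. Lengths are in m, angles in rad, forces in N, time in s.
With the tool pointing down it reaches from about 0.425 to 0.925 m from the base axis. Payload 6.8 kg.
Tool frame: the origin (TCP) lies on the mounting face of the last link; the fingertips stand 173 mm ahead of it and the grasp point (between the pads) lies 155 mm ahead of it; z points along the fingers, y is the line along which they close (so a half turn about z gives the same grasp; the last joint's range is limited). The gripper opens to 85 mm and grips with 20 to 120 N. Pads are 22 mm wide; open, the fingers measure 114 mm over their backs; the gripper's body (76 mm by 85 mm) begins 54 mm behind the grasp point. The pads swing forward as they close: fully open they stand 13 mm farther back than shut.
Start: joints at [-1.313, 0.477, 0.022, 1.555, -0.011, 1.109, -0.083], TCP at [0.241, 0.63, 0.405] pointing down, gripper open.
Joint ranges: [-2.96, 2.96], [-0.34, 2.1], [-1.41, 1.46], [0.24, 2.44], [-1.37, 4.51], [0.17, 1.92], [-2.96, 2.96]. Speed limits (rad/s): [2.39, 2.39, 3.14, 3.14, 3.14, 3.14, 3.14].

### API

Orientations are given as a unit quaternion [w, x, y, z].
In Python, from station import bot gives the robot as it stands. The module is installed in compiled form; this text tells all that it offers.
- The arm moves only by the shell command python3 -m pendant 'ROWS' [FORCE]. ROWS is JSON, a list of rows, each a list of 5 numbers: the finger opening in m, from 0 to 0.0854, then the shift along the tool's x, y, z in m, then the turn about the tool's z in degrees. In form: [[jaw, x, y, z, yaw], ...]. A call has 1 to 12 rows; each row shifts and turns the commanded pose from where the row before left it, along the tool's axes as they then stand; what a row does not reach is not made up. A row lasts 1/12 s, in which the tool goes at most 41.7 mm and 7.16 degrees, less where a joint would pass 70% of its speed; a pose out of reach is approached as far as the arm can. A call with a gripper value outside its range is refused whole. The fingers move at their own pace and stop on an object; FORCE is the grip in N (left out, the last holds). Time passes only in rows, so rows that do not move let the fingers close. It gives the time, the measured TCP pose, the force, the opening and the grip force at its end, in the units of the state.
- bot.get_obs(): the state, without advancing time (a new reading comes with each control period).
- bot.read_camera(name): name is "scene" or "top" or "wrist"; returns (picture, depth): 384x512x3 uint8, blue, green, red; 384x512 float32, m along the optical axis (not along the pixel's ray), 0 where there is no reading.
- bot.camera_model(name): a dict with "intrinsics" (3x3 intrinsics, pixels), "R" (3x3) and "t" (3): a world point X has camera coordinates R X + t. Camera axes: x right, y down, z forward; pixel columns grow to the right and rows downward; lengths in m; the calibration is good to about 2 mm. The wrist camera is an equidistant fisheye: a pixel r from the principal point sees the ray r / f radians off the axis. A picture is of the moment at which its call begins: read the wrist's pose just before it. camera_model takes no time and is no camera call; for the wrist camera it gives the pose at the moment of the call.
- bot.hand_in(): hands the job in; it is judged then, once.
Trained networks look in the newest picture that a camera, given by its name, has taken for a name from the list of things; names that differ only in an ending like _2 or _b are one class to them, and where a whole thing is asked for, a point or a joint stands for the part that bears it (a point fixed in the world has none). Each returns a list of dicts, best first, with "score" (0 to 1); they miss things now and then, are a little off and sometimes report something else, mostly with a low value. They report only what shows in the picture. A call takes as long as a camera call. They do not tell look-alikes from the thing itself.
- bot.boxes_of(name, camera): "at" ([column, row] in pixels, amid what is visible of it).
- bot.trace(name, camera): "mask" (384x512 bool, what is visible of it) and "at" ([column, row] in pixels, amid what is visible of it).
- bot.pinpoint(name, camera): "at" ([column, row] in pixels: a listed point, or the origin of a listed thing).
The state is a dict: "t": time; "q": joint angles; "joint_vel": joint speeds; "joint_torque": joint torques, N m; "eef_pos": TCP position; "tool_rot": TCP orientation; "contact_force": force on the tool from outside, world axes, zero at the start; "torque": the same for the moment, N m; "gripper_width": opening from 0.0 (shut) to 1.0 (fully open); "grasp_force": force on a finger pad.
Only numpy, scipy, OpenCV 4.12 (cv2) and the standard library are available. Lean on these libraries where they do the work, as an engineer would, in place of code of your own. Each camera call takes 0.05 s, during which the arm holds its last target. There are 200 camera calls.

## Working session

There is one attempt and no reset: what is moved stays moved. The work goes in short steps, Python scripts to look and compute and a shell command to move; the robot and the scene stay as the last step left them, time stands still between calls to the robot, and variables do not carry over. Pictures are saved under pics/ and viewed, at most 10 in all, crops included, and the job is handed in when it is done.

```bash
mkdir -p pics; cat > h.py <<'E'
import numpy as np, cv2
from station import bot
def P(cam,at,z=None,dep=None):
    m=bot.camera_model(cam);K=np.array(m["intrinsics"]);R=np.array(m["R"]);t=np.array(m["t"])
    d=np.array([(at[0]-K[0,2])/K[0,0],(at[1]-K[1,2])/K[1,1],1.])
    if cam=="wrist":
        r=np.hypot(d[0],d[1]); d=np.array([d[0]/r*np.sin(r),d[1]/r*np.sin(r),np.cos(r)]) if r>1e-6 else d
    C=-R.T@t; w=R.T@d
    s=dep/d[2] if z is None else (z-C[2])/w[2]
    return C+s*w
E
python3 - <<'E'
from h import *
o=bot.get_obs();print({k:np.round(v,3) for k,v in o.items()})
ims=[]
for c in("scene","top"):
    im,d=bot.read_camera(c);ims.append(im);cv2.imwrite(f"pics/{c}.png",im)
    for n,k in(("lip","p"),("open_end","p"),("guard","p"),("trough","p"),("stop_post","p"),("yoke","p"),("dish","p"),("yoke","b"),("dish","b")):
        r=(bot.pinpoint if k=="p" else bot.boxes_of)(n,c)
        for x in r[:3]:
            a=x["at"];u,v=int(round(a[0])),int(round(a[1]))
            dd=np.median(d[max(v-1,0):v+2,max(u-1,0):u+2])
            print(c,n,k,round(x["score"],2),np.round(a,1),np.round(P(c,a,dep=dd),3))
cv2.imwrite("pics/both.png",cv2.resize(ims[1],(800,600)))
E
```

```text
{'t': np.float64(0.0), 'q': array([-1.313,  0.478,  0.022,  1.556, -0.012,  1.109, -0.083]), 'joint_vel': array([-0.002, -0.   , -0.   , -0.001,  0.001,  0.001, -0.001]), 'joint_torque': array([-0.0000e+00, -5.9644e+01,  1.6080e+00, -2.8121e+01,  1.2000e-02,
        9.0000e-03, -0.0000e+00]), 'eef_pos': array([0.241, 0.63 , 0.404]), 'tool_rot': array([-0.   ,  0.182,  0.983, -0.001]), 'contact_force': array([0.619, 0.379, 0.745]), 'torque': array([ 0.003, -0.018, -0.001]), 'grasp_force': np.float64(0.0), 'gripper_width': np.float64(1.003)}
scene lip p 0.58 [213.7 185.8] [ 0.565 -0.089  0.107]
scene lip p 0.16 [227.4 290.5] [0.757 0.089 0.036]
scene open_end p 0.92 [233.4 189.9] [ 0.546 -0.039  0.106]
scene guard p 0.8 [304.7 220.8] [0.542 0.17  0.156]
scene trough p 0.9 [277.  216.7] [0.565 0.107 0.147]
scene trough p 0.19 [216.1 185.6] [ 0.561 -0.084  0.106]
scene stop_post p 0.63 [191.5 145.6] [ 0.447 -0.274  0.005]
scene stop_post p 0.54 [242.8 211.9] [ 0.556 -0.004  0.032]
scene dish p 0.73 [143.  130.7] [ 0.486 -0.438  0.003]
scene dish p 0.68 [252.1 136.1] [ 0.311 -0.14   0.003]
scene dish p 0.64 [192.3 145.1] [ 0.443 -0.274  0.003]
scene dish b 0.97 [230.2  95.3] [ 0.212 -0.296  0.002]
scene dish b 0.93 [139.2 132.2] [ 0.497 -0.444  0.003]
scene dish b 0.66 [254.6 138. ] [ 0.311 -0.131  0.   ]
top lip p 0.92 [279.5 171.4] [ 0.551 -0.078  0.106]
top open_end p 0.57 [270.2 170.1] [ 0.554 -0.046  0.111]
top guard p 0.75 [211.8 170.1] [0.547 0.153 0.158]
top guard p 0.29 [229.  172.2] [0.548 0.097 0.104]
top trough p 0.71 [229.9 174.2] [0.541 0.094 0.106]
top dish p 0.93 [337.4 207.3] [ 0.434 -0.294  0.003]
top dish p 0.85 [375.7 194. ] [ 0.483 -0.436  0.001]
top dish p 0.77 [295.6 238.3] [ 0.322 -0.14   0.004]
top dish b 0.98 [294.7 238.1] [ 0.323 -0.137  0.002]
top dish b 0.69 [338.1 271. ] [ 0.206 -0.291  0.006]
top dish b 0.67 [337.5 207.3] [ 0.434 -0.295  0.004]
```

View pics/both.png

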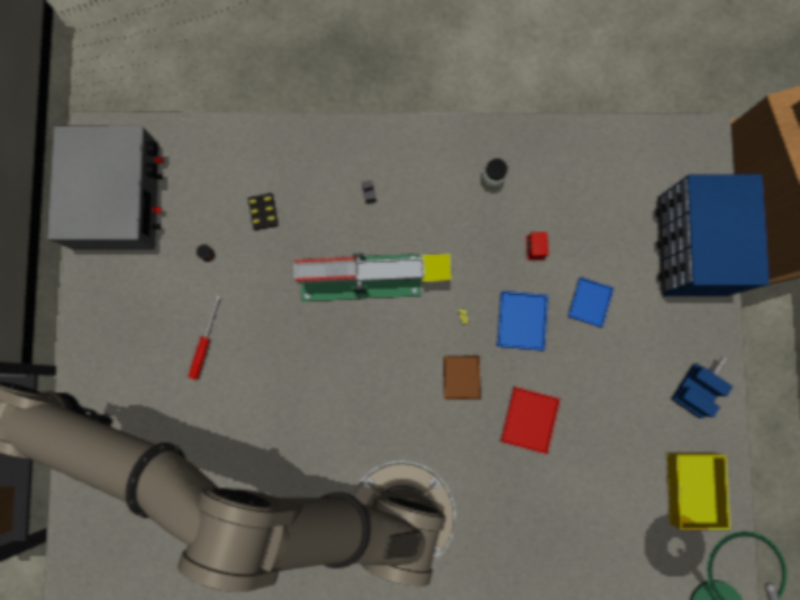

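View pics/scene.png

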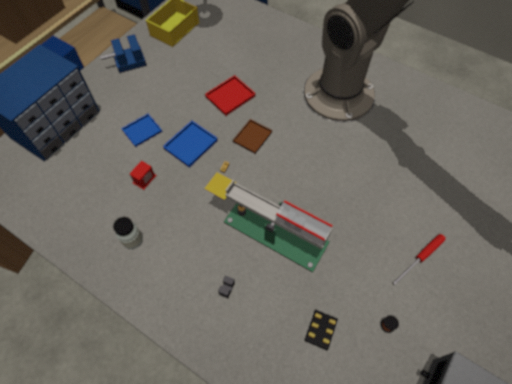

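The big blue tray shows in the enlarged top picture at about (523,320), world (0.434,-0.294). The trough lies along world y, with the yellow lip at (437,268), which is the -y end. Next I turn the tool so it closes across the trough and move over the lip.

```bash
python3 -m pendant '[[0.085,0,0,0,6.9],[0.085,0,0,0,6.9],[0.085,0,0,0,6.9],[0.085,0,0,0,6.9],[0.085,0,0,0,6.9],[0.085,0,0,0,6.9],[0.085,0,0,0,6.9],[0.085,0,0,0,6.9],[0.085,0,0,0,6.9],[0.085,0,0,0,6.9]]'
python3 -m pendant '[[0.085,-0.036,0.0155,0,0],[0.085,-0.036,0.0155,0,0],[0.085,-0.036,0.0155,0,0],[0.085,-0.036,0.0155,0,0],[0.085,-0.036,0.0155,0,0],[0.085,-0.036,0.0155,0,0],[0.085,-0.036,0.0155,0,0],[0.085,-0.036,0.0155,0,0],[0.085,-0.036,0.0155,0,0],[0.085,-0.036,0.0155,0,0]]'
python3 -m pendant '[[0.085,-0.036,0.0155,0,0],[0.085,-0.036,0.0155,0,0],[0.085,-0.036,0.0155,0,0],[0.085,-0.036,0.0155,0,0],[0.085,-0.036,0.0155,0,0],[0.085,-0.036,0.0155,0,0],[0.085,0,0,0,0]]'
python3 - <<'E'
from h import *
o=bot.get_obs();print(np.round(o["eef_pos"],4),np.round(o["tool_rot"],4),np.round(o["q"],2),np.round(o["contact_force"],2))
im,d=bot.read_camera("wrist");cv2.imwrite("pics/w1.png",im)
m=bot.camera_model("wrist");print(m["intrinsics"],-np.array(m["R"]).T@m["t"])
Z={"lip":.106,"open_end":.106,"guard":.157,"trough":.1,"dish":.0}
for n in Z:
    for x in bot.pinpoint(n,"wrist")[:2]:print(n,round(x["score"],2),np.round(x["at"],1),np.round(P("wrist",x["at"],z=Z[n]),3),d[int(x["at"][1]),int(x["at"][0])])
E
```

```text
t: 1.83
eef_pos: [0.2414, 0.6304, 0.4047]
tool_rot: [-0.0, 0.709, 0.705, 0.0]
contact_force: [-0.5, -0.1, -0.4]
gripper_width: 0.996
grasp_force: 0.0
t: 2.67
eef_pos: [0.3971, 0.2686, 0.405]
tool_rot: [-0.0, 0.707, 0.707, 0.0]
contact_force: [0.5, 1.1, 0.6]
gripper_width: 0.995
grasp_force: 0.0
t: 3.25
eef_pos: [0.4916, 0.0469, 0.4057]
tool_rot: [0.002, 0.711, 0.704, 0.0]
contact_force: [-0.1, 0.1, 0.3]
gripper_width: 0.995
grasp_force: 0.0
[0.4916 0.0469 0.4057] [2.000e-03 7.106e-01 7.036e-01 3.000e-04] [-0.76  0.19  0.62  2.01 -0.13  0.98 -0.09] [-0.12  0.09  0.27]
[[297.31863964   0.         259.85018913]
 [  0.         297.31863964 192.81033097]
 [  0.           0.           1.        ]] [0.49086436 0.1289001  0.37433768]
lip 0.74 [314.2 290.8] [ 0.55  -0.071  0.106] 0.31853524
open_end 0.66 [312.6 265. ] [ 0.545 -0.034  0.106] 0.30800197
guard 0.89 [321.7  47.2] [0.533 0.174 0.157] 0.19477764
trough 0.84 [311.1 129.2] [0.536 0.108 0.1  ] 0.2138363
dish 0.88 [231.  346.3] [ 0.439 -0.275  0.   ] 0.08134245
dish 0.57 [120.2 338.4] [ 0.22  -0.283  0.   ] 0.09915343
```

View pics/w1.png

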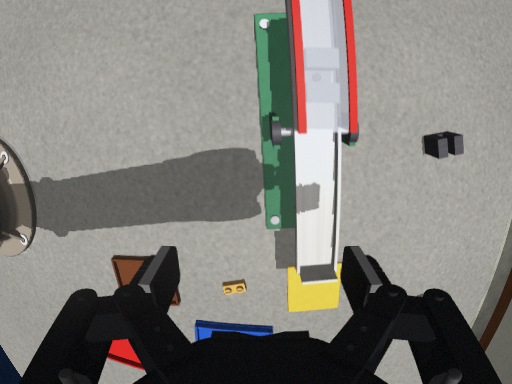

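The wrist view shows the yellow lip at (314,288), the clear guard with red edges at the top, and the end wall near (318,270). The look-alike dark yoke stands on the bench at (443,144). I'll refine the trough axis by colour without spending another picture.

```bash
python3 - <<'E'
from h import *
im=cv2.imread("pics/w1.png");h=cv2.cvtColor(im,cv2.COLOR_BGR2HSV)
def pts(cam,mask,z):
    v,u=np.nonzero(mask);return np.array([P(cam,(a,b),z=z)[:2] for a,b in zip(u,v)],np.float32)
y=(cv2.inRange(h,(22,150,80),(35,255,255))>0);y[:260]=0;y[:,:270]=0
p=pts("wrist",y,.106);print("lip",cv2.minAreaRect(p),p.min(0),p.max(0))
r=(cv2.inRange(h,(0,150,80),(8,255,255))>0)|(cv2.inRange(h,(172,150,80),(180,255,255))>0);r[140:]=0
for a,b in((285,315),(335,365)):
    q=r.copy();q[:,:a]=0;q[:,b:]=0;p=pts("wrist",q,.157);print("red",len(p),cv2.minAreaRect(p),p.min(0),p.max(0))
t=cv2.imread("pics/top.png");h=cv2.cvtColor(t,cv2.COLOR_BGR2HSV);b=(cv2.inRange(h,(100,130,60),(125,255,255))>0);b[:,:315]=0;b[:,353:]=0;b[:180]=0;b[230:]=0
p=pts("top",b,.015);print("dish",cv2.minAreaRect(p))
E
```

```text
lip ((0.5497087240219116, -0.06363840401172638), (0.058577124029397964, 0.06268530339002609), 3.2599713802337646) [ 0.51905495 -0.09633028] [ 0.58024544 -0.03090671]
red 1073 ((0.516513466835022, 0.16126523911952972), (0.006040171720087528, 0.09980910271406174), 3.5912082195281982) [0.51081795 0.11143833] [0.52185386 0.21120009]Traceback (most recent call last):
  File "<stdin>", line 9, in <module>
  File "<stdin>", line 4, in pts
  File "h.py", line 4, in P
    m=bot.camera_model(cam);K=np.array(m["intrinsics"]);R=np.array(m["R"]);t=np.array(m["t"])
ValueError: time passes only in moves, steps and waits
```

```bash
python3 -m pendant '[[0,-0.03,0.015,0,0],[0,-0.031,0.015,0,0],[0,-0.031,0.015,0.01,0],[0,-0.031,0.015,0.03,0],[0,0,0,0.03,-3.9],[0,0,0,0.02,0],[0,0,0,0,0],[0,0,0,0,0]]'
python3 - <<'E'
from h import *
o=bot.get_obs();print({k:np.round(v,4) for k,v in o.items()})
im,d=bot.read_camera("scene");cv2.imwrite("pics/s2.png",cv2.resize(im[130:280,150:350],(800,600)))
E
```

```text
t: 4.22
eef_pos: [0.5484, -0.0645, 0.3167]
tool_rot: [-0.001, 0.682, 0.731, -0.001]
contact_force: [-0.0, 0.4, 0.2]
gripper_width: -0.005
grasp_force: 0.0
{'t': np.float64(4.2167), 'q': array([-0.4528,  0.4307,  0.5853,  1.9637, -0.3148,  0.8398,  0.3742]), 'joint_vel': array([-0.012 , -0.0363,  0.0236, -0.0348,  0.0059,  0.0042, -0.002 ]), 'joint_torque': array([  0.487 , -42.1797,   7.2948, -21.0467,  -0.0644,  -0.0615,
         0.0881]), 'eef_pos': array([ 0.5484, -0.0645,  0.3167]), 'tool_rot': array([-0.0009,  0.6819,  0.7315, -0.0008]), 'contact_force': array([-0.0168,  0.4312,  0.2194]), 'torque': array([-0.0126, -0.0187,  0.0235]), 'grasp_force': np.float64(0.0), 'gripper_width': np.float64(-0.0052)}
```

View pics/s2.png

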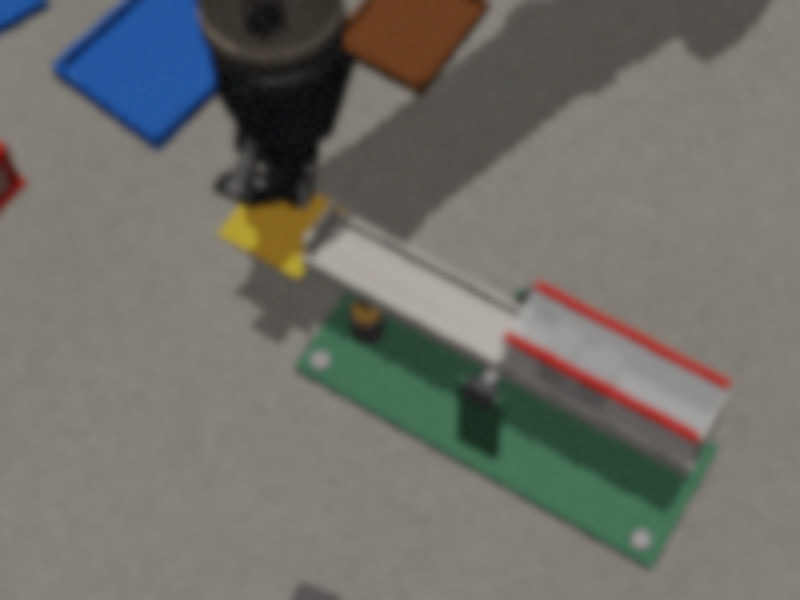

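The crop shows the closed fingers just above the yellow lip, about (270,210), clear of the wall. The stop screw is visible under the trough at (368,315). Now I press gently.

```bash
python3 -m pendant '[[0,-0.011,0.003,0.015,0],[0,0,0,0.012,0],[0,0,0,0.005,0],[0,0,0,0.003,0],[0,0,0,0.003,0],[0,0,0,0.003,0],[0,0,0,0.003,0]]'
python3 -m pendant '[[0,0,0,0.003,0],[0,0,0,0.003,0],[0,0,0,0.003,0],[0,0,0,0.003,0],[0,0,0,0.003,0],[0,0,0,0.003,0],[0,0,0,0.002,0],[0,0,0,0.001,0],[0,0,0,0,0]]'
```

```text
t: 4.85
eef_pos: [0.5525, -0.076, 0.2738]
tool_rot: [-0.0, 0.682, 0.731, 0.0]
contact_force: [-1.6, 0.8, 5.1]
gripper_width: 0.001
grasp_force: 2.2
t: 5.6
eef_pos: [0.5526, -0.0766, 0.2522]
tool_rot: [0.0, 0.682, 0.731, 0.0]
contact_force: [0.7, 1.3, 5.6]
gripper_width: -0.002
grasp_force: 2.4
```

```bash
python3 -m pendant '[[0,0,0,0.003,0],[0,0,0,0.003,0],[0,0,0,0.003,0],[0,0,0,0.003,0],[0,0,0,0.001,0],[0,0,0,0,0]]'
python3 -m pendant '[[0,0,0,0.0015,0],[0,0,0,0.0015,0],[0,0,0,0,0]]'
```

```text
t: 6.1
eef_pos: [0.5524, -0.0766, 0.2393]
tool_rot: [0.0, 0.682, 0.731, -0.0]
contact_force: [-0.3, 1.6, 4.7]
gripper_width: -0.004
grasp_force: 2.5
t: 6.35
eef_pos: [0.5524, -0.0767, 0.2364]
tool_rot: [0.0, 0.682, 0.731, -0.0]
contact_force: [0.9, 0.2, 4.8]
gripper_width: -0.0
grasp_force: 2.4
```

```bash
python3 -m pendant '[[0,0,0,0.0015,0],[0,0,0,0.0015,0],[0,0,0,0,0]]'
```

```text
t: 6.6
eef_pos: [0.5524, -0.0766, 0.2333]
tool_rot: [0.0, 0.682, 0.731, -0.0]
contact_force: [0.2, 1.2, 4.4]
gripper_width: 0.0
grasp_force: 2.2
```

```bash
ok(){ tee /dev/stderr | awk -F'[],[]' '/contact/{f=$4} END{exit !(f<7.5)}'; }
(python3 -m pendant '[[0,0,0,0.001,0],[0,0,0,0.001,0]]' | ok && python3 -m pendant '[[0,0,0,0.001,0],[0,0,0,0.001,0]]' | ok && python3 -m pendant '[[0,0,0,0.001,0],[0,0,0,0.001,0]]' | ok && python3 -m pendant '[[0,0,0,0.001,0],[0,0,0,0.001,0]]' | ok && python3 -m pendant '[[0,0,0,0.001,0],[0,0,0,0.001,0]]' | ok && python3 -m pendant '[[0,0,0,0.001,0],[0,0,0,0.001,0]]' | ok && python3 -m pendant '[[0,0,0,0.001,0],[0,0,0,0.001,0]]' | ok && python3 -m pendant '[[0,0,0,0.001,0],[0,0,0,0.001,0]]' | ok) 2>&1 | grep -E 't:|eef|contact'
```

```text
t: 6.77
eef_pos: [0.5523, -0.0766, 0.2314]
tool_rot: [0.0, 0.682, 0.731, -0.0]
contact_force: [-0.4, 0.3, 4.6]
t: 6.93
eef_pos: [0.5523, -0.0765, 0.2292]
tool_rot: [-0.0, 0.682, 0.731, -0.0]
contact_force: [-0.2, -0.2, 4.2]
t: 7.1
eef_pos: [0.5523, -0.0765, 0.2272]
tool_rot: [-0.0, 0.682, 0.731, -0.0]
contact_force: [0.4, 0.7, 2.8]
t: 7.27
eef_pos: [0.5523, -0.0765, 0.2252]
tool_rot: [-0.0, 0.682, 0.731, -0.0]
contact_force: [0.6, 0.0, 4.2]
t: 7.43
eef_pos: [0.5525, -0.0767, 0.2238]
tool_rot: [0.0, 0.682, 0.731, 0.0]
contact_force: [-3.1, 0.7, 16.1]
```

```bash
python3 -m pendant '[[0,0,0,-0.0005,0]]'; python3 -m pendant '[[0,0,0,0,0],[0,0,0,0,0],[0,0,0,0,0],[0,0,0,0,0],[0,0,0,0,0],[0,0,0,0,0]]'; python3 - <<'E'
from h import *
for c in("scene","wrist"):
    im,d=bot.read_camera(c);cv2.imwrite(f"pics/p_{c}.png",im)
    for n in("yoke","open_end"):
        for x in bot.boxes_of("yoke",c)[:3] if n=="yoke" else bot.pinpoint(n,c)[:1]:print(c,n,round(x["score"],2),np.round(x["at"]))
a=cv2.resize(cv2.imread("pics/p_scene.png")[130:280,150:350],(400,300));b=cv2.resize(cv2.imread("pics/p_wrist.png"),(400,300))
cv2.imwrite("pics/p.png",np.hstack([a,b]));print(np.round(bot.get_obs()["contact_force"],1))
E
```

```text
t: 7.52
eef_pos: [0.5525, -0.0769, 0.2243]
tool_rot: [0.0, 0.683, 0.731, 0.0]
contact_force: [-0.2, 0.3, 7.6]
gripper_width: -0.002
grasp_force: 3.9
t: 8.02
eef_pos: [0.5525, -0.0769, 0.2243]
tool_rot: [0.0, 0.683, 0.731, 0.0]
contact_force: [-0.4, -0.0, 8.7]
gripper_width: 0.0
grasp_force: 4.3
scene yoke 0.61 [240. 198.]
scene open_end 0.76 [233. 198.]
wrist yoke 0.89 [259. 168.]
wrist yoke 0.21 [504.  49.]
[-1.4  0.6  9. ]
```

View pics/p.png

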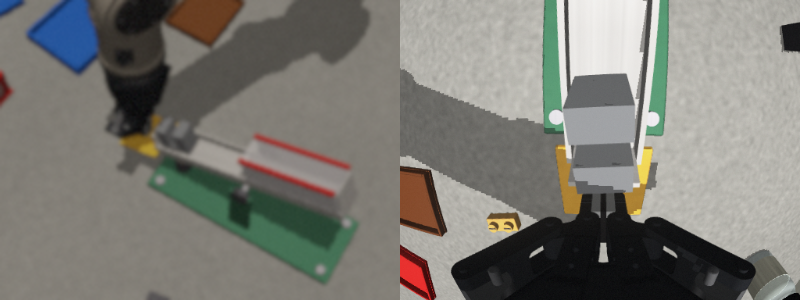

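The left panel shows the grey yoke sitting at the open end, beside the lip. The wrist panel shows it against the end wall with both legs up. Force holds at about 9 N on the stop; I hold a little more, then let it up slowly.

```bash
python3 -m pendant '[[0,0,0,0,0],[0,0,0,0,0],[0,0,0,0,0],[0,0,0,0,0],[0,0,0,0,0],[0,0,0,0,0],[0,0,0,0,0]]'
python3 -m pendant '[[0,0,0,-0.001,0],[0,0,0,-0.002,0],[0,0,0,-0.003,0],[0,0,0,-0.003,0],[0,0,0,-0.003,0],[0,0,0,-0.003,0],[0,0,0,-0.003,0],[0,0,0,-0.003,0],[0,0,0,-0.003,0],[0,0,0,-0.003,0],[0,0,0,-0.003,0]]'
python3 -m pendant '[[0,0,0,-0.003,0],[0,0,0,-0.003,0],[0,0,0,-0.003,0],[0,0,0,-0.003,0],[0,0,0,-0.003,0],[0,0,0,-0.003,0],[0,0,0,-0.002,0],[0,0,0,-0.002,0],[0,0,0,-0.002,0],[0,0,0,-0.002,0]]'
```

```text
t: 8.9
eef_pos: [0.5524, -0.0769, 0.2243]
tool_rot: [0.0, 0.683, 0.731, 0.0]
contact_force: [-1.2, 0.2, 8.5]
gripper_width: 0.002
grasp_force: 4.3
t: 9.82
eef_pos: [0.5524, -0.0763, 0.2541]
tool_rot: [-0.0, 0.682, 0.731, 0.0]
contact_force: [-0.0, -2.3, 3.5]
gripper_width: 0.001
grasp_force: 1.6
t: 10.65
eef_pos: [0.5524, -0.0763, 0.2799]
tool_rot: [-0.0, 0.682, 0.731, 0.0]
contact_force: [-0.4, -0.3, 0.5]
gripper_width: -0.002
grasp_force: 0.0
```

```bash
python3 -m pendant '[[0,0,0,-0.02,0],[0,0,0,-0.035,0],[0.085,0,0,-0.03,0],[0.085,0.023,0,0,0],[0.085,0.023,0,0,0],[0.085,0.023,-0.001,0,0],[0.085,0,0,0,0],[0.085,0,0,0,0],[0.085,0,0,0,0]]'
python3 - <<'E'
from h import *
o=bot.get_obs();print(np.round(o["eef_pos"],4),np.round(o["tool_rot"],4))
im,d=bot.read_camera("wrist");cv2.imwrite("pics/w3.png",im)
for x in bot.trace("yoke","wrist")[:2]:
    v,u=np.nonzero(x["mask"]);print(round(x["score"],2),x["at"],u.min(),u.max(),v.min(),v.max())
    p=np.array([P("wrist",(a,b),z=.144)[:2] for a,b in list(zip(u,v))[::5]],np.float32) if 0 else None
for x in bot.pinpoint("yoke","wrist")[:2]: print(round(x["score"],2),x["at"],np.round(P("wrist",x["at"],z=.106),3))
for x in bot.pinpoint("open_end","wrist")[:2]: print(round(x["score"],2),x["at"],np.round(P("wrist",x["at"],z=.106),3))
E
```

```text
t: 11.4
eef_pos: [0.5464, -0.0078, 0.3645]
tool_rot: [-0.0, 0.682, 0.731, -0.0]
contact_force: [0.3, -0.6, 0.3]
gripper_width: 0.97
grasp_force: 0.0
[ 0.5464 -0.0078  0.3645] [-2.000e-04  6.823e-01  7.311e-01 -4.000e-04]
0.96 [261.2, 224.5] 242 280 188 261
0.7 [262.2, 212.7] [ 0.549 -0.021  0.106]
0.62 [263.3, 214.1] [ 0.55  -0.022  0.106]
```

View pics/w3.png

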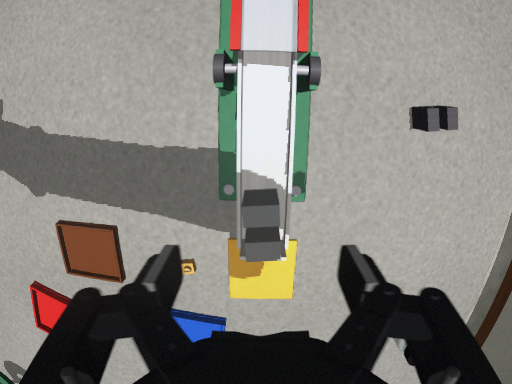

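The wrist view shows the trough level and the yoke upright at about (261,225), next to the end wall and clear of both open fingers. I check it against the predicted model outline.

```bash
python3 - <<'E'
from h import *
m=bot.camera_model("wrist");K=m["intrinsics"];R=np.array(m["R"]);t=np.array(m["t"])
def pix(X):
    c=R@X+t;th=np.arctan2(np.hypot(c[0],c[1]),c[2]);n=c[:2]/np.hypot(c[0],c[1]);return np.round(K[0][2:3]*0+np.array([K[0][2],K[1][2]])+K[0][0]*th*n,1)
e=np.array([-.057,.998]);f=np.array([.998,.057]);c=np.array([.5467,-.0078])
for z in(.144,.106):
  for a in(-.022,.022):print(z,a,[list(pix(np.append(c+a*e+b*f,z))) for b in(-.013,.013)])
for z,a in((.106,(280,200)),):pass
print("lip corners",[list(pix(np.append(np.array([.540,.110])+x*e+y*f,.106))) for x in(-.205,) for y in(-.03,.03)])
E
```

```text
0.144 -0.022 [[np.float64(242.5), np.float64(243.1)], [np.float64(278.7), np.float64(243.4)]]
0.144 0.022 [[np.float64(241.8), np.float64(184.3)], [np.float64(280.8), np.float64(184.6)]]
0.106 -0.022 [[np.float64(244.9), np.float64(222.0)], [np.float64(276.0), np.float64(222.3)]]
0.106 0.022 [[np.float64(244.6), np.float64(170.7)], [np.float64(277.6), np.float64(171.1)]]
lip corners [[np.float64(227.6), np.float64(284.9)], [np.float64(291.8), np.float64(285.5)]]
```

The outline shows the yoke about 12 mm further toward -y than I had estimated, at y≈-0.020 (the first fix was taken while the arm still lagged). I correct for that, descend and grip.

```bash
python3 -m pendant '[[0.085,-0.0125,0,0.01,0],[0.085,0,0,0.02,0],[0.085,0,0,0.02,0],[0.085,0,0,0.012,0],[0.085,0,0,0.0065,0],[0.085,0,0,0,0],[0.04,0,0,0,0],[0.03,0,0,0,0],[0.02,0,0,0,0],[0.01,0,0,0,0],[0.01,0,0,0,0],[0.01,0,0,0,0]]' 40
python3 -m pendant '[[0.01,0,0,0,0],[0.01,0,0,0,0],[0.01,0,0,0,0]]'
```

```text
t: 12.6
eef_pos: [0.5478, -0.0201, 0.297]
tool_rot: [0.0, 0.682, 0.731, 0.001]
contact_force: [-1.7, -0.6, 4.3]
gripper_width: 0.293
grasp_force: 40.4
t: 12.85
eef_pos: [0.5478, -0.0202, 0.2967]
tool_rot: [0.0, 0.682, 0.731, 0.0]
contact_force: [0.1, -0.1, 5.5]
gripper_width: 0.29
grasp_force: 40.4
```

```bash
python3 -m pendant '[[0.01,0,0,-0.002,0],[0.01,0,0,-0.004,0],[0.01,0,0,-0.008,0],[0.01,0,0,-0.015,0],[0.01,0,0,-0.02,0],[0.01,0,0,-0.02,0],[0.01,0,0,-0.02,0],[0.01,0,0,0,0],[0.01,0,0,0,0]]'
python3 - <<'E'
from h import *
o=bot.get_obs();print(np.round(o["eef_pos"],4),np.round(o["contact_force"],1))
im,d=bot.read_camera("wrist");cv2.imwrite("pics/w4.png",im)
h=cv2.cvtColor(im,cv2.COLOR_BGR2HSV);b=cv2.inRange(h,(100,130,60),(125,255,255))
t,dt=bot.read_camera("top");h=cv2.cvtColor(t,cv2.COLOR_BGR2HSV);b=(cv2.inRange(h,(100,120,60),(125,255,255)))
n,l,s,c=cv2.connectedComponentsWithStats(b)
for i in range(1,n):
    if s[i,4]>150:
        v,u=np.nonzero(l==i);pts=[]
        q=cv2.boxPoints(cv2.minAreaRect(np.stack([u,v],1).astype(np.float32)))
        w=np.array([P("top",a,z=.018)[:2] for a in q]);print(c[i],s[i,4],np.round(w.mean(0),3),np.round(np.linalg.norm(np.diff(w,axis=0),axis=1),3),np.degrees(np.arctan2(*(w[1]-w[0])[::-1])))
E
```

```text
t: 13.6
eef_pos: [0.5475, -0.0203, 0.3862]
tool_rot: [0.0, 0.682, 0.731, 0.001]
contact_force: [-0.2, 0.9, -1.8]
gripper_width: 0.293
grasp_force: 39.9
[ 0.5475 -0.0203  0.3862] [-0.2  0.9 -1.8]
[465.58995327 147.09228972] 3424 [ 0.657 -0.77 ] [0.181 0.271 0.178] -87.16740825997307
[377.70333333 192.97833333] 600 [ 0.485 -0.44 ] [0.097 0.082 0.097] -18.207580315927853
[334.12464855 204.8940956 ] 1067 [ 0.442 -0.28 ] [0.129 0.11  0.129] -5.253187858524651
[456.3988764  243.71910112] 178 [ 0.303 -0.717] [0.029 0.08  0.029] -35.89895850374785
[447.72333333 253.78666667] 300 [ 0.267 -0.682] [0.047 0.095 0.046] -35.84776127916096
```

View pics/w4.png

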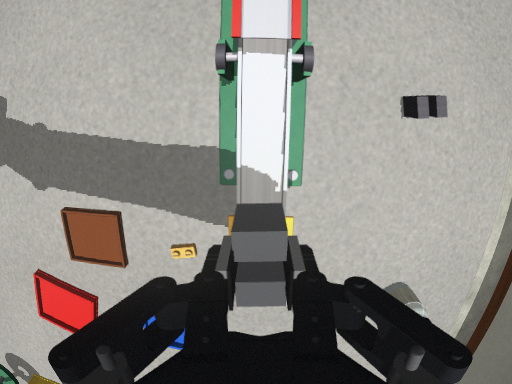

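The wrist view shows the yoke held upright between the pads at about (260,250), clear of the trough. The tray in the top picture measures 129 x 110, as it should. I carry the yoke over it.

```bash
python3 -m pendant '[[0.01,-0.015,-0.008,0,0],[0.01,-0.03,-0.015,0,0],[0.01,-0.032,-0.016,0,0],[0.01,-0.032,-0.016,0,0],[0.01,-0.032,-0.016,0,0],[0.01,-0.032,-0.016,0,0],[0.01,-0.032,-0.016,0,0],[0.01,-0.03,-0.015,0,0],[0.01,-0.023,-0.01,0,0],[0.01,0,0,0,0],[0.01,0,0,0,0]]'
python3 -m pendant '[[0.01,0,0,0.02,0],[0.01,0,0,0.03,0],[0.01,0,0,0.03,0],[0.01,0,0,0.03,0],[0.01,0,0,0.03,0],[0.01,0,0,0.015,0],[0.01,0,0,0,0],[0.01,0,0,0,0]]'
python3 - <<'E'
from h import *
im,d=bot.read_camera("wrist");cv2.imwrite("pics/w5.png",im)
print(np.round(bot.get_obs()["eef_pos"],4))
E
```

```text
t: 14.62
eef_pos: [0.4363, -0.2875, 0.3843]
tool_rot: [-0.001, 0.684, 0.73, -0.001]
contact_force: [1.5, 0.4, -2.6]
gripper_width: 0.295
grasp_force: 39.8
t: 15.28
eef_pos: [0.4377, -0.2852, 0.2294]
tool_rot: [-0.001, 0.682, 0.731, -0.0]
contact_force: [0.1, -0.4, -1.6]
gripper_width: 0.29
grasp_force: 39.7
[ 0.4381 -0.2858  0.2305]
```

View pics/w5.png

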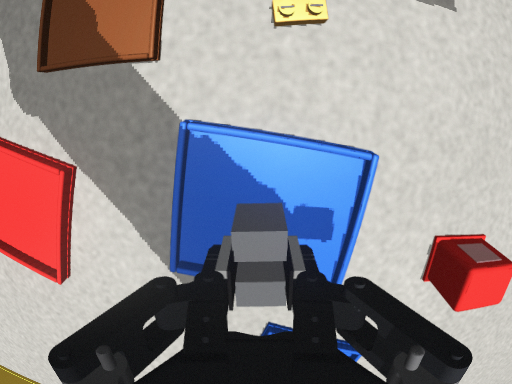

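The wrist view shows the yoke over the big blue tray; its far corners are at (185,122) and (377,155). I check the tray's centre from those corners.

```bash
python3 - <<'E'
from h import *
a,b,c=[P("wrist",p,z=.018)[:2] for p in((185,122),(377,155),(172,272))]
L=np.linalg.norm(b-a);u=(b-a)/L;n=np.array([-u[1],u[0]]);n=n if n[1]<0 else -n
w=.11 if L>.12 else .13
g=bot.get_obs()["eef_pos"][:2];print(L,a,b,c,"centre",(a+b)/2+n*w/2,g)
E
```

```text
0.12454594890485786 [ 0.38658088 -0.22326149] [ 0.51059732 -0.23473384] [ 0.37502257 -0.33260605] centre [ 0.44352286 -0.28376383] [ 0.43805659 -0.28575974]
```

```bash
python3 -m pendant '[[0.01,0,0.005,0.012,0],[0.01,0,0,0.01,0],[0.01,0,0,0.005,0],[0.01,0,0,0.003,0],[0.01,0,0,0,0],[0.01,0,0,0,0]]'
python3 -m pendant '[[0.01,0,0,0.001,0],[0.01,0,0,0.001,0],[0.01,0,0,0,0]]'
```

```text
t: 15.83
eef_pos: [0.4424, -0.2861, 0.2002]
tool_rot: [-0.0, 0.682, 0.731, -0.0]
contact_force: [-0.5, -1.1, -1.9]
gripper_width: 0.296
grasp_force: 39.8
t: 16.08
eef_pos: [0.4425, -0.2861, 0.1984]
tool_rot: [0.0, 0.682, 0.731, 0.0]
contact_force: [0.3, 0.0, -2.5]
gripper_width: 0.291
grasp_force: 39.8
```

```bash
ok(){ tee /dev/stderr | awk -F'[],[]' '/contact/{f=$4} END{exit !(f<1)}'; }
(python3 -m pendant '[[0.01,0,0,0.001,0],[0.01,0,0,0,0]]' | ok && python3 -m pendant '[[0.01,0,0,0.001,0],[0.01,0,0,0,0]]' | ok && python3 -m pendant '[[0.01,0,0,0.001,0],[0.01,0,0,0,0]]' | ok && python3 -m pendant '[[0.01,0,0,0.001,0],[0.01,0,0,0,0]]' | ok  && python3 -m pendant '[[0.01,0,0,0.001,0],[0.01,0,0,0,0]]' | ok) 2>&1 | grep -E 't:|eef|contact'
```

```text
t: 16.25
eef_pos: [0.4425, -0.286, 0.1973]
tool_rot: [0.0, 0.682, 0.731, 0.0]
contact_force: [-0.2, 0.0, -1.1]
t: 16.42
eef_pos: [0.4425, -0.286, 0.1962]
tool_rot: [-0.0, 0.682, 0.731, -0.0]
contact_force: [-0.3, -0.2, -1.8]
t: 16.58
eef_pos: [0.4424, -0.2862, 0.196]
tool_rot: [-0.0, 0.682, 0.731, 0.0]
contact_force: [-3.7, 2.2, 9.8]
```

```bash
python3 -m pendant '[[0.03,0,0,0,0],[0.035,0,0,0,0],[0.045,0,0,0,0],[0.055,0,0,0,0],[0.055,0,0,0,0],[0.055,0,0,-0.005,0],[0.055,0,0,-0.015,0],[0.055,0,0,-0.03,0],[0.055,0,0,-0.04,0],[0.055,0,0,-0.04,0],[0.055,0,0,-0.03,0],[0.055,0,0,0,0]]'
python3 -m pendant '[[0.055,0.03,0,0,0],[0.055,0,0,0,0],[0.055,0,0,0,0],[0.055,0,0,0,0]]'
python3 - <<'E'
from h import *
im,d=bot.read_camera("wrist")
for x in bot.pinpoint("yoke","wrist")[:2]+bot.pinpoint("dish","wrist")[:1]:print(x["score"],x["at"],np.round(P("wrist",x["at"],z=.005),3))
t,_=bot.read_camera("scene");cv2.imwrite("pics/f.png",np.hstack([cv2.resize(im,(400,300)),cv2.resize(t[80:320,90:410],(400,300))]))
E
```

```text
t: 17.58
eef_pos: [0.4436, -0.2878, 0.3614]
tool_rot: [0.005, 0.683, 0.731, 0.002]
contact_force: [2.0, -1.1, -0.3]
gripper_width: 0.645
grasp_force: 0.0
t: 17.92
eef_pos: [0.4404, -0.2561, 0.3553]
tool_rot: [-0.0, 0.682, 0.731, -0.0]
contact_force: [0.3, -0.2, 0.2]
gripper_width: 0.646
grasp_force: 0.0
0.8 [262.9, 196.1] [ 0.445 -0.285  0.005]
0.97 [259.8, 192.0] [ 0.441 -0.281  0.005]
```

View pics/f.png

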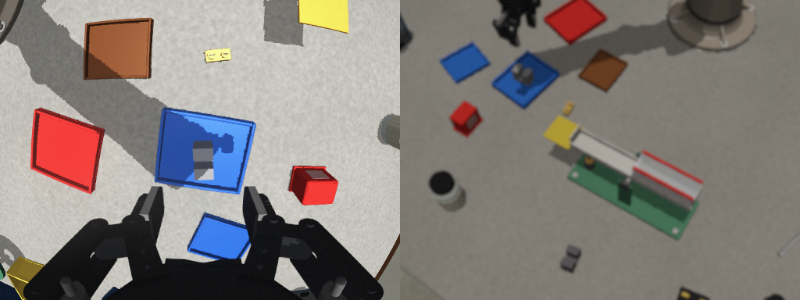

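The picture shows the yoke standing upright in the middle of the blue tray, at (204,160) in the left panel. The trough is level, the arm is clear, and the bystanders look undisturbed.

```bash
python3 -c "
from station import bot
print(bot.hand_in())"
```

```text
the job is handed in; nothing more can be done
None
```

I handed the job in at about 18 s: the yoke stands upright within about 6 mm of the blue tray's centre by camera, the trough is level after a slow return (highest push reading 16 N), and the other things look unmoved; the hand-in call returned no verdict.

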